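# Refile a stray sample tube, then show the yellow-capped one to the inspection camera

## Task

One short tube stands in the rack's row of long tubes: move it to the free hole of the short row, marked with a green ring, and set it fully home without dropping it. Then take out the yellow-capped tube and show it to the blue inspection camera: cap up, its middle at the camera's focus (140 mm from the head's centre along its line of sight), leaning with the tilted head so that it is square to the line of sight. Finish while holding it still there; never touch camera or stand, and leave everything else in place.

Things in the scene. Friction and masses are not known exactly. Their poses are not given: they have to be found in the camera images.
- rack: fixed white block 130 (x) x 205 (y) x 45 mm, origin under its centre, yaw to 0.4 rad. 8 holes, 19 mm wide, floor 10 mm above the table (35 deep): long tubes' row at x = +40, short tubes' row at x = -40 mm, each at y = -75, -25, 25, 75. Tubes stand on the hole floor with 1.5 mm play all round. Close the fingers across the rows (80 mm apart; tubes 50 mm apart within a row)
- free_ring: flat green ring, 27 mm across, printed on the rack's top round the mouth of the one free hole of the short row; origin at the centre of the hole's mouth, 45 mm above the table. Which of the four it is varies
- stray_mid (a point): centre (half-way up) of a 85 mm long tube: blue cap, short: the only short tube in the row of long tubes, its top 25 mm lower than its neighbours'. White barrel 16 mm across; cap 19 mm across is the top 20 mm, its middle 32.5 mm above this point. 14 to 28 g. z runs to the cap. Seated in any hole this point is 52.5 mm above the table
- yellow_mid (a point): centre (half-way up) of a 110 mm long tube: the only one with a yellow cap, in the row of long tubes; this is the one to show to the camera. White barrel 16 mm across; cap 19 mm across is the top 20 mm, its middle 45 mm above this point. 14 to 28 g. z runs to the cap. In its hole this point is 65 mm above the table, the cap's top 120 mm
- long_a_mid (a point): centre (half-way up) of a 110 mm long tube: long, blue cap, correctly filed: leave it alone. White barrel 16 mm across; cap 19 mm across is the top 20 mm, its middle 45 mm above this point. 14 to 28 g. z runs to the cap
- long_b_mid (a point): centre (half-way up) of a 110 mm long tube: long, blue cap, correctly filed: leave it alone. White barrel 16 mm across; cap 19 mm across is the top 20 mm, its middle 45 mm above this point. 14 to 28 g. z runs to the cap
- short_a_mid (a point): centre (half-way up) of a 85 mm long tube: short, blue cap, correctly filed: leave it alone. White barrel 16 mm across; cap 19 mm across is the top 20 mm, its middle 32.5 mm above this point. 14 to 28 g. z runs to the cap
- short_b_mid (a point): centre (half-way up) of a 85 mm long tube: short, blue cap, correctly filed: leave it alone. White barrel 16 mm across; cap 19 mm across is the top 20 mm, its middle 32.5 mm above this point. 14 to 28 g. z runs to the cap
- short_c_mid (a point): centre (half-way up) of a 85 mm long tube: short, blue cap, correctly filed: leave it alone. White barrel 16 mm across; cap 19 mm across is the top 20 mm, its middle 32.5 mm above this point. 14 to 28 g. z runs to the cap
- yellow: the yellow-capped tube itself, origin at the centre of its foot, 55 mm below yellow_mid
- stray: the misfiled short tube itself, origin at the centre of its foot, 42.5 mm below stray_mid
- cam_stand: fixed stand of the inspection camera: dark steel base plate 120 x 120 x 14 mm and a round steel pole, 18 mm, 329 mm high, behind the head; origin on the table under the head's centre, turned about vertical. Not to be touched
- cam_head: blue camera head 60 x 58 x 58 mm on the pole, white ring light (68 mm) and black lens in front; origin at its centre, 285 mm up. It looks along its -x (lens front 49 mm from the origin), 0.25 to 0.6 rad downwards, on a stiff joint; its y is level; its z, leaning away from the pole, is the way the shown tube's cap must point
- focus (a point): the camera's focus, a point in the air 140 mm from the head's origin along its line of sight (its -x), 91 mm in front of the lens: the middle of the shown tube belongs here. Its axes are those of the head
- jug: clear plastic measuring jug, 104 mm across, 120 mm high, empty, at the back; origin under its centre. Leave it
- marker: black marker pen, 130 mm long, 14 mm thick, lying at the front left. Leave it
- jar: amber jar, 56 mm across, 70 mm high, at the front right; origin under its centre. Leave it

How it is judged:
By the outcome, as a careful person would: the job done as asked, in the order asked, and still so for the second after the job is handed in, while the arm keeps its last pose, push and grip.
It also fails if it takes over 61 s, if anything falls off the work surface, if the arm or the gripper's body presses on something with over 40 N, if the wrist force passes 120 N, or if a joint passes its speed limit or range.

## Robot

A 6-joint arm with a two-finger parallel gripper is mounted at the origin on the work surface. World frame = base frame: x ahead of the robot, y to its left, z up, the work surface at z = 0. Lengths are in mm, angles in rad, forces in N, time in s.
With the tool pointing down it reaches from about 350 to 875 mm from the base axis. Payload 4.2 kg.
Tool frame: the origin (TCP) lies at the very end of the fingers, on their centre line; the grasp point (between the pads) lies 19 mm behind it; z points along the fingers, y is the direction in which the jaws open and shut (so a half turn about z gives the same grasp; the last joint's range is limited). The gripper opens to 85 mm and grips with 20 to 120 N. Pads are 22 mm wide; open, the fingers measure 114 mm over their backs; the gripper's body (76 mm by 85 mm) begins 54 mm behind the grasp point. The pads swing forward as they close: fully open they stand 13 mm farther back than shut.
Start: joints at [1.575, 0.385, 0.008, 0, -1.194, -0.259], TCP at [157.501, 604.808, 231.312] pointing down, gripper open.
Joint ranges: [-3.14, 3.14], [-1.21, 2.06], [-1.07, 1.41], [-3.16, 2.05], [-2.99, -0.16], [-3.1, 3.1]. Speed limits (rad/s): [2.79, 2.79, 3.14, 3.14, 3.14, 3.14].

## Interface

Orientations are given as a unit quaternion [x, y, z, w].
In Python, from bench import telemetry, eyes, arm gives the robot as it stands. The module is installed in compiled form; this text tells all that it offers.
- The arm moves only by the tool move_arm, never from a script. Its argument "deltas" is text: rows parted by semicolons, each of 6 numbers parted by spaces: the shift along the tool's x, y, z in cm, then the turn, a rotation vector about the tool's x, y, z in rad. A call has 1 to 12 rows; each row shifts and turns the commanded pose from where the row before left it, along the tool's axes as they then stand; what a row does not reach is not made up. A row lasts 1/8 s, in which the tool goes at most 62.5 mm and 10.7 degrees, less where a joint would pass 70% of its speed; a pose out of reach is approached as far as the arm can. A call is refused whole if a number of a shift passes 6.25 or a number of a turn 0.188, either way. A call with a gripper value outside its range is refused whole. "grip" is the finger opening in cm, from 0 to 8.54, set as the call begins (left out, the last holds). The fingers move at their own pace and stop on an object; the grip force is fixed at half the most. Time passes only in rows, so rows that do not move let the fingers close. It gives the time, the measured TCP pose, the force and the opening at its end, in the units of the state.
- telemetry.read_state(): the state, without advancing time (a new reading comes with each control period).
- eyes.get_image(name): name is "side" or "top"; returns a dict with "pixels" (384x512x3 uint8, blue, green, red), "range_z" (384x512 float32, mm along the optical axis (not along the pixel's ray), 0 where there is no reading), "fx", "fy", "cx", "cy" (pixels), "origin" and "orientation" of the camera in the world. Camera axes: x right, y up, looking along -z (the intrinsics and any distortion apply to the point x, -y, -z); pixel columns grow to the right and rows downward; lengths in mm; the calibration is good to about 2 mm. A picture is of the moment at which its call begins.
- arm.job_done(): hands the job in, once; it reports no verdict.
Trained networks look in a picture, given as the dict that the camera call returned (one of the last four; its "shot" number tells which), for a name from the list of things; names that differ only in an ending like _2 or _b are one class to them, and where a whole thing is asked for, a point or a joint stands for the part that bears it (a point fixed in the world has none). Each returns a list of dicts, best first, with "p" (0 to 1); they miss things now and then, are a little off and sometimes report something else, mostly with a low value. They report only what shows in the picture. A call takes as long as a camera call.
- eyes.boxes_of(picture, name): "point" ([x, y, z] in mm, in world coordinates, good to about 4 mm: the middle of the surface that is visible of it).
The state is a dict: "clock": time; "joints": joint angles; "joint_vel": joint speeds; "joint_efforts": joint torques, N m; "position": TCP position; "ee_rot": TCP orientation; "contact_force": force on the tool from outside, world axes, zero at the start; "wrist_torque": the same for the moment, N m; "gripper_width": finger opening in mm.
Only numpy, scipy, OpenCV 4.12 (cv2) and the standard library are available. Lean on these libraries where they do the work, as an engineer would, in place of code of your own. Each camera call takes 0.05 s, during which the arm holds its last target.

## Working session

There is one attempt and no reset: what is moved stays moved. The work goes in short steps, Python scripts to look and compute and a tool call to move; the robot and the scene stay as the last step left them, time stands still between calls to the robot, and variables do not carry over. Pictures are saved under pics/ and viewed, and the job is handed in when it is done.

Besides the shell and the picture viewer there is one more tool, called after "Request:" as name(argument=value, ...), one argument or row to a line, values as JSON. move_arm: Moves the arm, as the interface text tells. Its arguments: {"type":"object","properties":{"deltas":{"type":"string"},"grip":{"type":"number"}},"required":["deltas"]}

```bash
mkdir -p pics
cat > h.py <<'E'
import numpy as np, cv2, pickle
from scipy.spatial.transform import Rotation as R
from bench import telemetry, eyes, arm
def snap(n,f):
    p=eyes.get_image(n); cv2.imwrite('pics/'+f,p['pixels']); pickle.dump(p,open('pics/'+f+'.pkl','wb')); return p
def cloud(p):
    z=p['range_z'].astype(float); v,u=np.mgrid[:z.shape[0],:z.shape[1]]
    c=np.stack([(u-p['cx'])/p['fx']*z,-(v-p['cy'])/p['fy']*z,-z],-1)
    w=c@R.from_quat(p['orientation']).as_matrix().T+np.array(p['origin'])
    w[z<=0]=np.nan
    return w
E
python3 - <<'E'
from h import *
for n in ('top','side'):
    p=snap(n,n+'0.png'); print({k:v for k,v in p.items() if k not in('pixels','range_z')})
    for q in ['free_ring','stray_mid','yellow_mid','long_a_mid','short_a_mid','rack','cam_head','cam_stand','focus','jug','jar','marker']:
        print(q,[(np.round(d['point']).tolist(),round(d['p'],2)) for d in eyes.boxes_of(p,q)][:6])
s=telemetry.read_state();print(s)
E
```

```text
{'fx': 491.0167714339284, 'fy': 491.0167714339284, 'cx': 263.6312639983271, 'cy': 194.77641382573108, 'origin': array([ 194.13072779,  -31.16597221, 1798.06639084]), 'orientation': array([-0.07097301,  0.06792385,  0.71331073, -0.69392866]), 'shot': 1}
free_ring [([372.0, -409.0, 70.0], 0.47)]
stray_mid [([547.0, 361.0, 310.0], 0.4)]
yellow_mid []
long_a_mid [([561.0, -120.0, 120.0], 0.44)]
short_a_mid []
rack [([515.0, -126.0, 45.0], 0.63)]
cam_head [([548.0, 360.0, 308.0], 0.73), ([512.0, -131.0, 44.0], 0.69)]
cam_stand [([546.0, 382.0, 13.0], 0.61)]
focus [([547.0, 360.0, 312.0], 0.74)]
jug [([547.0, 359.0, 313.0], 0.27)]
jar [([321.0, 277.0, 8.0], 0.64), ([547.0, 358.0, 310.0], 0.61), ([371.0, -409.0, 67.0], 0.48)]
marker [([323.0, 277.0, 9.0], 0.66)]
{'fx': 488.08777118935916, 'fy': 488.08777118935916, 'cx': 254.53216182626778, 'cy': 187.76778290020346, 'origin': array([ 341.96295154,  837.64486982, 1117.28144771]), 'orientation': array([-0.03597995,  0.36237661,  0.9237776 , -0.11842122]), 'shot': 2}
free_ring []
stray_mid [([576.0, -61.0, 74.0], 0.68)]
yellow_mid [([549.0, 402
[... 484 characters left out ...]
ts': array([ 1.57458971e+00,  3.84741349e-01,  7.91614249e-03,  1.78806239e-05,
       -1.19399937e+00, -2.58589664e-01]), 'joint_vel': array([ 2.16780638e-05,  2.71221340e-03, -8.18837800e-04,  1.42297972e-03,
        1.23122031e-03,  2.50675556e-04]), 'joint_efforts': array([ 4.90857619e-04, -3.92085528e+01,  1.88620538e+01,  4.19093192e+00,
       -3.74064693e-04,  5.38274108e-06]), 'position': array([157.51178133, 604.81790589, 231.29608107]), 'ee_rot': array([ 9.91896245e-01, -1.27050538e-01,  1.00893304e-05,  1.29154843e-05]), 'contact_force': array([-0.00266664,  0.01877629,  0.18406194]), 'wrist_torque': array([0.04883773, 0.01678647, 0.03419731]), 'gripper_width': 85.03698223759095}
```

View pics/top0.png

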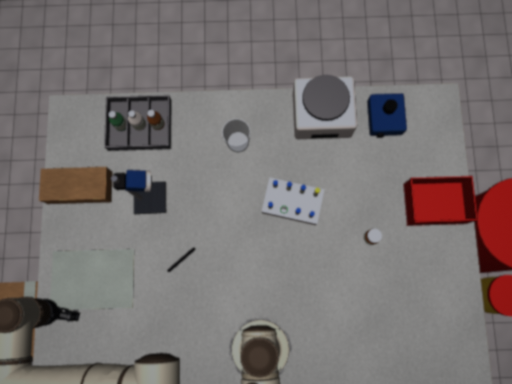

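View pics/side0.png

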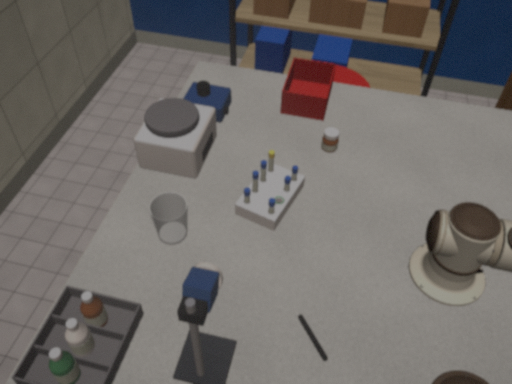

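Run:
```python
from h import *
for n in ('top','side'):
    p=pickle.load(open(f'pics/{n}0.png.pkl','rb')); w=cloud(p); im=p['pixels']
    m=(abs(w[...,0]-515)<130)&(abs(w[...,1]+120)<160)
    print(n,'table z',np.nanmedian(w[...,2][m&(w[...,2]<20)]))
    t=m&(w[...,2]>36)&(w[...,2]<54); pts=w[t]
    print('top z',np.median(pts[:,2]),len(pts))
    rr=cv2.minAreaRect(pts[:,:2].astype(np.float32)); print(rr)
    hsv=cv2.cvtColor(im,cv2.COLOR_BGR2HSV)
    for nm,lo,hi in (('blue',(100,110,40),(130,255,255)),('yel',(18,100,80),(38,255,255)),('green',(40,50,50),(90,255,255))):
        k=cv2.inRange(hsv,lo,hi)>0; k&=m
        c,l,st,ce=cv2.connectedComponentsWithStats(k.astype(np.uint8))
        for i in range(1,c):
            if st[i,4]<4: continue
            q=w[l==i]; print(nm,st[i,4],ce[i].round(1),np.nanmedian(q,0).round(1),'maxz',np.nanmax(q[:,2]).round(1))
    u,v={'top':(292,200),'side':(272,190)}[n]
    cr=im[v-50:v+50,u-60:u+60]; cv2.imwrite(f'pics/{n}0c.png',cv2.resize(cr,None,fx=6,fy=6,interpolation=cv2.INTER_CUBIC))
```

```text
top table z 0.4765033371827485
top z 45.313374380577784 1676
((521.7623291015625, -132.3969268798828), (204.97711181640625, 131.35365295410156), 75.43594360351562)
blue 16 [275.2 182.8] [575.4 -69.9  96.4] maxz 104.4
blue 18 [289.1 183.9] [ 564.8 -118.3  118.8] maxz 124.9
blue 18 [302.9 187.1] [ 552.8 -166.7  118. ] maxz 125.0
blue 15 [270.2 204.1] [500.1 -50.   93.6] maxz 101.5
blue 17 [297.8 210.4] [ 475.  -147.3   95.1] maxz 102.1
blue 14 [311.5 213.5] [ 461.9 -194.5   96.3] maxz 103.0
yel 21 [316.9 190.2] [ 539.6 -214.7  121.8] maxz 129.3
side table z 0.4084748599284467
top z 45.002730119408625 1883
((515.83056640625, -134.55810546875), (213.4642333984375, 132.3380584716797), 75.43522644042969)
blue 13 [263.4 162.6] [ 548.8 -163.4  119.3] maxz 121.9
blue 12 [294.8 168.3] [ 457.8 -191.5   93.2] maxz 98.4
blue 12 [255.2 173.3] [ 560.2 -114.9  120.2] maxz 122.3
blue 15 [287.4 178.9] [ 470.7 -143.4   93.9] maxz 98.1
blue 14 [246.6 190.6] [572.2 -65.8  93.9] maxz 99.1
blue 15 [271.5 200.9] [496.2 -47.1  94.7] maxz 98.1
yel 25 [271.3 153.8] [ 535.2 -209.5  117.9] maxz 124.3
```

Run:
```python
from h import *
# head: cloud region
for n in ('top','side'):
    p=pickle.load(open(f'pics/{n}0.png.pkl','rb')); w=cloud(p); im=p['pixels']
    m=(abs(w[...,0]-545)<110)&(abs(w[...,1]-380)<120)&(w[...,2]>200)
    v,u=np.nonzero(m); print(n,m.sum(),u.min(),u.max(),v.min(),v.max(), np.nanmin(w[m],0),np.nanmax(w[m],0))
    cr=im[v.min()-20:v.max()+40,u.min()-30:u.max()+30]; s=min(780/cr.shape[1],590/cr.shape[0]); cv2.imwrite(f'pics/{n}0h.png',cv2.resize(cr,None,fx=s,fy=s,interpolation=cv2.INTER_CUBIC))
```

```text
top 762 111 151 169 191 [521.6080411  324.56414284 261.47439537] [587.55833019 444.50465249 335.71170014]
side 2107 177 222 262 338 [517.75007152 322.50306334 200.11330181] [579.47410608 443.25023025 332.05597122]
```

View pics/top0h.png

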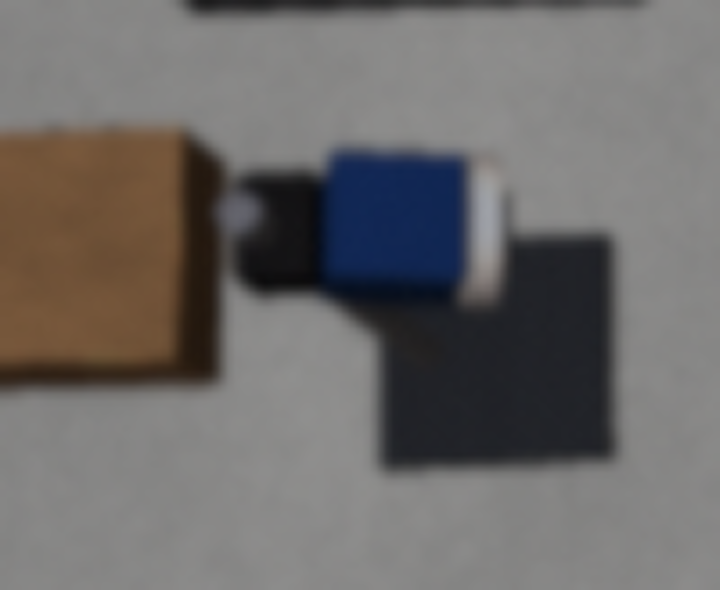

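View pics/side0h.png

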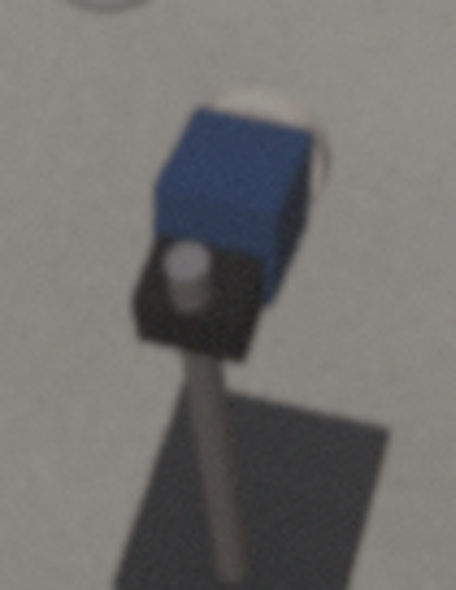

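View pics/side0c.png

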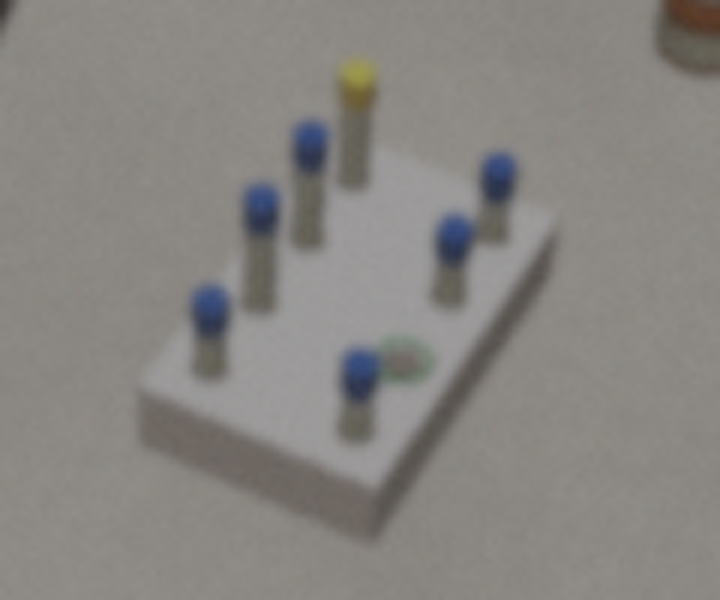

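```bash
cat > fit.py <<'E'
from h import *
from scipy.optimize import least_squares
def ray(p,uv,z):
    d=np.array([(uv[0]-p['cx'])/p['fx'],-(uv[1]-p['cy'])/p['fy'],-1.]); d=R.from_quat(p['orientation']).as_matrix()@d
    o=np.array(p['origin']); return (o+d*(z-o[2])/d[2])
def fit(p):
    w=cloud(p); im=p['pixels']; hsv=cv2.cvtColor(im,cv2.COLOR_BGR2HSV)
    holes=[(40,y) for y in(-75,-25,25,75)]+[(-40,y) for y in(-75,-25,25,75)]
    m=(abs(w[...,0]-515)<130)&(abs(w[...,1]+120)<160)&(w[...,2]>60)
    k=(hsv[...,1]>90)&m
    c,l,st,ce=cv2.connectedComponentsWithStats(k.astype(np.uint8))
    P=[];Q=[]
    c0=np.array([518,-132]);th=-.25
    for i in range(1,c):
        if st[i,4]<8: continue
        zt=np.nanmedian(w[l==i][:,2]); zc=110 if zt>107 else 85
        ww=(hsv[...,1].astype(float)*(l==i)); v,u=np.nonzero(l==i); a=hsv[...,1][l==i].astype(float)
        x=ray(p,((u*a).sum()/a.sum(),(v*a).sum()/a.sum()),zc)[:2]
        Rm=np.array([[np.cos(th),-np.sin(th)],[np.sin(th),np.cos(th)]])
        r=Rm.T@(x-c0); j=np.argmin([np.hypot(*(r-h)) for h in holes]); P.append(x);Q.append(holes[j])
    P=np.array(P);Q=np.array(Q,float)
    f=lambda s:((P-(Q@np.array([[np.cos(s[2]),np.sin(s[2])],[-np.sin(s[2]),np.cos(s[2])]])+s[:2]))).ravel()
    s=least_squares(f,[515,-132,-.25]).x
    return s,f(s).reshape(-1,2),Q
if __name__=='__main__':
  for n in('top','side'):
    p=pickle.load(open(f'pics/{n}0.png.pkl','rb'))
    s,r,Q=fit(p); print(n,s,len(Q)); print(np.c_[Q,r.round(1)])
E
python3 fit.py
```

```text
top [ 5.21241707e+02 -1.33067158e+02 -2.51202111e-01] 7
[[ 40.   75.   -0.4  -0.1]
 [ 40.   25.    0.1   0. ]
 [ 40.  -25.   -0.1   0.2]
 [ 40.  -75.   -0.1   0.1]
 [-40.   75.    0.2  -0.2]
 [-40.  -25.    0.5  -0.4]
 [-40.  -75.   -0.1   0.4]]
side [ 5.17052586e+02 -1.36071403e+02 -2.57246887e-01] 7
[[ 40.  -75.   -0.1   2.7]
 [ 40.  -25.    0.5  -0.9]
 [-40.  -75.    0.2  -0.6]
 [ 40.   25.    0.1  -0.8]
 [-40.  -25.   -0.7   0.2]
 [ 40.   75.    0.5  -0.6]
 [-40.   75.   -0.5  -0.1]]
```

```bash
cat > head.py <<'E'
from h import *
from scipy.optimize import least_squares
def load(n,i=0):
    return pickle.load(open(f'pics/{n}{i}.png.pkl','rb'))
def blue(p):
    w=cloud(p); hsv=cv2.cvtColor(p['pixels'],cv2.COLOR_BGR2HSV)
    m=(abs(w[...,0]-545)<60)&(abs(w[...,1]-375)<80)&(w[...,2]>230)&(w[...,2]<345)&(hsv[...,1]>120)&(hsv[...,0]>100)&(hsv[...,0]<130)
    return m,w
if __name__=='__main__':
  rng=np.random.default_rng(0)
  for n in('top','side'):
    p=load(n); m,w=blue(p); q=w[m]; rest=q.copy(); print(n,len(q))
    for t in range(3):
        best=None
        for _ in range(500):
            a,b,c=rest[rng.choice(len(rest),3,False)]; nn=np.cross(b-a,c-a); L=np.linalg.norm(nn)
            if L<50: continue
            nn/=L; inl=abs((rest-a)@nn)<2
            if best is None or inl.sum()>best.sum(): best=inl
        s=rest[best]; c=s.mean(0); U,S,V=np.linalg.svd(s-c); nv=V[2]*np.sign(V[2]@(np.array(p['origin'])-c))
        print(' plane n',nv.round(3),'c',c.round(1),best.sum(),'rms',(S[2]/np.sqrt(len(s))).round(2),'tilt',np.degrees(np.arccos(nv[2])).round(1))
        rest=rest[~best]
        if len(rest)<40: break
    # base plate
    k=(abs(w[...,0]-545)<130)&(abs(w[...,1]-380)<130)&(w[...,2]>8)&(w[...,2]<19)&(p['pixels'].max(-1)<75)
    print(' plate',k.sum(),cv2.minAreaRect(w[k][:,:2].astype(np.float32)))
E
python3 head.py
```

```text
top 379
 plane n [-0.052 -0.298  0.953] c [550.4 370.7 314.6] 134 rms 1.13 tilt 17.6
 plane n [-0.013 -0.313  0.95 ] c [553.  366.4 309.3] 77 rms 1.06 tilt 18.3
 plane n [-0.999 -0.02   0.038] c [526.  375.8 292.8] 56 rms 0.81 tilt 87.8
 plate 620 ((552.2621459960938, 395.15814208984375), (117.57353973388672, 116.70577239990234), 1.2658573389053345)
side 10
 plane n [ 0.03  -0.27   0.962] c [551.7 383.1 318.1] 10 rms 0.39 tilt 15.8
 plate 1990 ((549.482666015625, 397.32733154296875), (116.80311584472656, 117.20328521728516), 1.0917329788208008)
```

```bash
cat > head2.py <<'E'
from h import *
from scipy.optimize import least_squares
import os
if not os.path.exists('pics/avg.pkl'):
    d={}
    for n in('top','side'):
        ps=[eyes.get_image(n) for _ in range(10)]
        p=dict(ps[0]); zz=np.array([q['range_z'] for q in ps]); zz[zz<=0]=np.nan
        p['range_z']=np.nan_to_num(np.nanmedian(zz,0)); p['pixels']=np.mean([q['pixels'].astype(float) for q in ps],0).round().astype(np.uint8); d[n]=p
    pickle.dump(d,open('pics/avg.pkl','wb'))
d=pickle.load(open('pics/avg.pkl','rb'))
from fit import fit
pts={}
for n in d:
    print(n,'rack',fit(d[n])[0])
    p=d[n]; w=cloud(p); b=p['pixels'].astype(float); 
    m=(abs(w[...,0]-545)<70)&(abs(w[...,1]-375)<70)&(w[...,2]>225)&(w[...,2]<345)&(b[...,0]>1.5*b[...,2])&(b[...,0]>35)
    # erode to avoid mixed pixels
    m2=cv2.erode(m.astype(np.uint8),np.ones((3,3)))>0
    pts[n]=w[m2]; print(n,m.sum(),m2.sum())
def sd(q):  # box signed dist
    a=abs(q)-np.array([30,29,29]); return np.where((a>0).any(1),np.linalg.norm(np.maximum(a,0),axis=1),a.max(1))
def axes(yaw,t):
    x=np.array([np.cos(yaw)*np.cos(t),np.sin(yaw)*np.cos(t),np.sin(t)])  # looks along -x, down t
    y=np.array([-np.sin(yaw),np.cos(yaw),0]); return np.c_[x,y,np.cross(x,y)]
def res(s,names):
    out=[]
    for i,n in enumerate(names):
        off=np.array([s[2+3*i],s[3+3*i],s[4+3*i]]); out.append(sd((pts[n]-off)@axes(s[0],s[1])))
    return np.concatenate(out)
for names in (['top'],['side'],['top','side']):
    s=least_squares(res,[1.58,.31]+[550,370,285]*len(names),args=(names,),loss='soft_l1',f_scale=1).x
    print(names,s.round(3),'rms',np.sqrt(np.mean(res(s,names)**2)).round(2))
E
python3 head2.py
```

```text
top rack [ 5.21316396e+02 -1.33072088e+02 -2.51741570e-01]
top 361 283
side rack [ 5.17065033e+02 -1.36205559e+02 -2.56197552e-01]
side 792 649
['top'] [1.58200e+00 3.41000e-01 5.47285e+02 3.73513e+02 2.84277e+02] rms 1.24
['side'] [1.59000e+00 3.35000e-01 5.43686e+02 3.74861e+02 2.85035e+02] rms 0.48
['top', 'side'] [1.59300e+00 3.37000e-01 5.55316e+02 3.73569e+02 2.84356e+02 5.43726e+02
 3.74885e+02 2.85034e+02] rms 0.71
```

```bash
cat > plan.py <<'E'
from h import *
def Rd(yx):  # tool down with tool y along 2D angle yx
    y=np.array([np.cos(yx),np.sin(yx),0]); z=np.array([0,0,-1.]); return np.c_[np.cross(y,z),y,z]
def plan(tp,tR,n,p0=None,R0=None,ease=False):
    s=telemetry.read_state()
    p=np.array(s['position'] if p0 is None else p0,float); Rm=R.from_quat(s['ee_rot']).as_matrix() if R0 is None else R0
    rows=[]; p_s,R_s=p.copy(),Rm.copy(); rv=R.from_matrix(R_s.T@tR).as_rotvec()
    f=np.arange(1,n+1)/n
    if ease: f=f*f*(3-2*f)
    for a in f:
        pt=p_s+(np.array(tp)-p_s)*a; Rt=R_s@R.from_rotvec(rv*a).as_matrix()
        d=np.round(Rm.T@(pt-p)/10,2); t=np.round(R.from_matrix(Rm.T@Rt).as_rotvec(),3)
        rows.append(' '.join(f'{x:g}' for x in list(d)+list(t)))
        p=p+Rm@(d*10); Rm=Rm@R.from_rotvec(t).as_matrix()
    for i in range(0,n,12): print('; '.join(rows[i:i+12])); 
    print('max',max(abs(float(x)) for r in rows for x in r.split()[:3]),'end',p.round(2))
RY=-0.2535; C=np.array([519.2,-134.6])
def hole(a,b,c=C,y=RY): return c+np.array([a*np.cos(y)-b*np.sin(y),a*np.sin(y)+b*np.cos(y)])
DOWN=Rd(RY+np.pi)
E
python3 - <<'E'
from plan import *
h=hole(40,75);print(h)
plan([*h,160],DOWN,16)
E
```

```text
[576.73114529 -72.02870209]
3.6 3.43 0.45 0 -0 0.098; 3.92 3.07 0.44 0 -0 0.098; 4.2 2.66 0.45 0 -0 0.098; 4.45 2.24 0.44 0 -0 0.098; 4.64 1.8 0.45 0 -0 0.098; 4.79 1.34 0.44 0 -0 0.099; 4.9 0.85 0.45 0 -0 0.098; 4.96 0.37 0.45 0 -0 0.098; 4.98 -0.12 0.44 0 -0 0.098; 4.94 -0.6 0.45 0 -0 0.098; 4.85 -1.09 0.44 0 -0 0.098; 4.73 -1.55 0.45 0 -0 0.098
4.55 -2.01 0.44 0 -0 0.098; 4.34 -2.44 0.45 0 -0 0.098; 4.07 -2.86 0.45 0 -0 0.098; 3.78 -3.24 0.44 0 -0 0.098
max 4.98 end [576.69 -72.05 160.01]
```

Request:
move_arm(
  deltas="3.6 3.43 0.45 0 0 0.098; 3.92 3.07 0.44 0 0 0.098; 4.2 2.66 0.45 0 0 0.098; 4.45 2.24 0.44 0 0 0.098; 4.64 1.8 0.45 0 0 0.098",
  grip=4.6,
)

```text
clock: 2.92
position: [289.2, 391.9, 209.2]
ee_rot: [0.931, -0.365, 0.0, -0.0]
contact_force: [-0.2, 0.3, -0.4]
gripper_width: 45.9
```

```bash
python3 -c "
from plan import *
s=telemetry.read_state();print(s['clock'],s['joints'].round(3),s['position'].round(1),s['gripper_width'])
plan([*hole(40,75),160],DOWN,12)"
```

```text
2.925 [ 1.269  0.168 -0.355  0.    -1.047 -0.446] [289.2 391.9 209.2] 45.904893832361985
4.39 1.21 0.41 -0 0 0.09; 4.47 0.8 0.41 -0 0 0.089; 4.53 0.41 0.4 -0 0 0.09; 4.55 -0 0.41 -0 0 0.09; 4.53 -0.41 0.41 -0 0 0.09; 4.48 -0.82 0.41 -0 0 0.089; 4.38 -1.21 0.41 -0 0 0.09; 4.26 -1.6 0.4 -0 0 0.09; 4.1 -1.98 0.41 -0 0.001 0.09; 3.9 -2.33 0.41 -0 -0 0.089; 3.68 -2.68 0.42 -0 -0 0.09; 3.42 -2.99 0.41 -0 -0 0.09
max 4.55 end [576.71 -72.01 159.98]
```

Request:
move_arm(
  deltas="4.39 1.21 0.41 0 0 0.09; 4.47 0.8 0.41 0 0 0.089; 4.53 0.41 0.4 0 0 0.09; 4.55 0 0.41 0 0 0.09; 4.53 -0.41 0.41 0 0 0.09; 4.48 -0.82 0.41 0 0 0.089; 4.38 -1.21 0.41 0 0 0.09; 4.26 -1.6 0.4 0 0 0.09; 4.1 -1.98 0.41 0 0 0.09; 3.9 -2.33 0.41 0 0 0.089; 3.68 -2.68 0.42 0 0 0.09; 3.42 -2.99 0.41 0 0 0.09",
)

```text
clock: 4.42
position: [578.2, -71.2, 159.9]
ee_rot: [-0.612, 0.791, -0.0, 0.0]
contact_force: [0.1, 0.8, -0.3]
gripper_width: 46.2
```

```bash
python3 -c "
from plan import *
t=snap('top','top1.png');d=snap('side','side1.png')
s=telemetry.read_state();print(s['clock'],s['joints'].round(3),s['position'].round(1),s['gripper_width'])
im=d['pixels'][110:230,190:340]; cv2.imwrite('pics/side1c.png',cv2.resize(im,None,fx=5,fy=5,interpolation=cv2.INTER_CUBIC))
im=t['pixels'][130:250,200:350]; cv2.imwrite('pics/top1c.png',cv2.resize(im,None,fx=5,fy=5,interpolation=cv2.INTER_CUBIC))
plan([*hole(40,75),160],DOWN,1)"
```

```text
4.525 [ 0.152  0.376 -0.2    0.001 -0.996 -0.409] [578.7 -72.9 158.9] 45.98826501377969
-0.04 0.22 -0.11 0 -0.001 -0.003
max 0.22 end [576.72 -72.   160.04]
```

View pics/side1c.png

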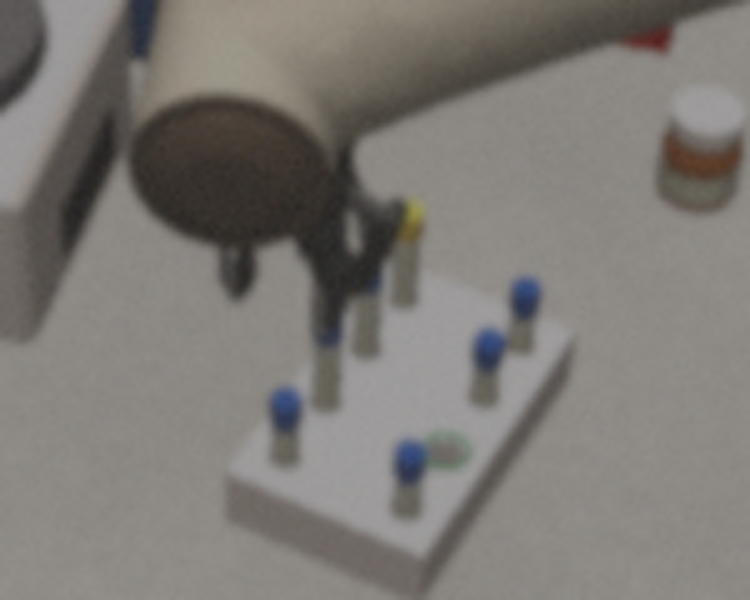

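View pics/top1c.png

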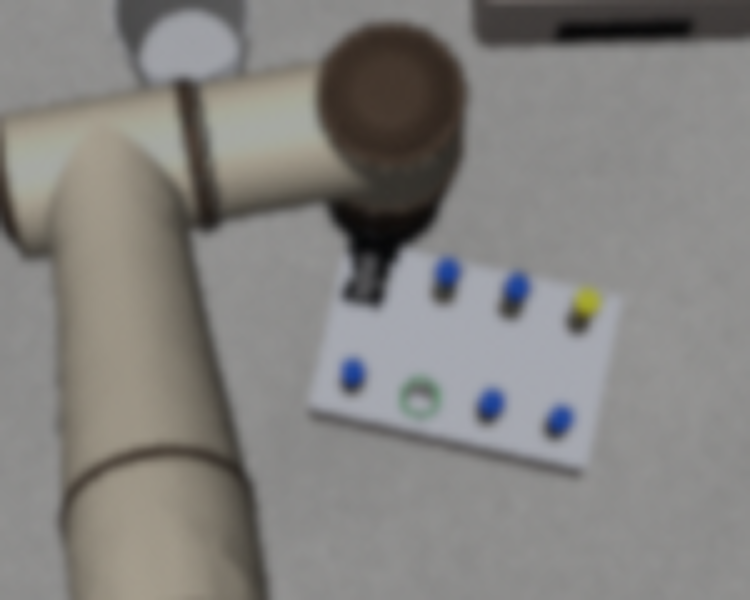

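```bash
python3 -c "
from plan import *
s=telemetry.read_state(); P=s['position'];Rm=R.from_quat(s['ee_rot']).as_matrix()
def proj(p,X):
    c=R.from_quat(p['orientation']).as_matrix().T@(np.array(X)-p['origin']); return p['cx']+p['fx']*c[0]/-c[2], p['cy']-p['fy']*c[1]/-c[2]
for n,o in(('side',(190,110)),('top',(200,130))):
    p=pickle.load(open(f'pics/{n}1.png.pkl','rb')); w=cloud(p)
    for yy in (-23,-29,0,23,29):
        for zz in (0,-5):
            u=proj(p,P+Rm@[0,yy,zz]); print(n,yy,zz,(np.array(u)-o)*5)
    # dark fingertip cloud
    m=(abs(w[...,0]-578)<60)&(abs(w[...,1]+73)<30)&(w[...,2]>140)&(w[...,2]<200)
    q=(w[m]-P)@Rm; q=q[q[:,2].argsort()[::-1]][:40]; print(n,m.sum(),q.round(0).tolist())
"
```

```text
side -23 0 [240.83448593 298.11429721]
side -23 -5 [240.7815058  291.72219701]
side -29 0 [231.45975509 294.27469581]
side -29 -5 [231.38127679 287.88108595]
side 0 0 [277.01552521 312.93293803]
side 0 -5 [277.06162678 306.54693943]
side 23 0 [313.58926461 327.91241675]
side 23 -5 [313.73661066 321.53303028]
side 29 0 [323.1956176  331.84688345]
side 29 -5 [323.36973751 325.46930779]
side 121 [[9.0, -25.0, 2.0], [-2.0, -22.0, -4.0], [-5.0, 29.0, -6.0], [5.0, -23.0, -6.0], [-7.0, 25.0, -6.0], [9.0, -23.0, -6.0], [-7.0, -26.0, -7.0], [-8.0, -28.0, -7.0], [12.0, -24.0, -7.0], [-6.0, -23.0, -8.0], [-2.0, -22.0, -8.0], [-6.0, -29.0, -9.0], [-7.0, 25.0, -10.0], [-9.0, 29.0, -10.0], [-2.0, 34.0, -10.0], [-7.0, -26.0, -11.0], [-5.0, 33.0, -11.0], [6.0, 36.0, -11.0], [-6.0, 30.0, -12.0], [-8.0, 28.0, -12.0], [-2.0, -22.0, -12.0], [-8.0, -22.0, -13.0], [-4.0, 29.0, -13.0], [-7.0, -29.0, -13.0], [10.0, -23.0, -13.0], [-5.0, -33.0, -14.0], [5.0, -23.0, -14.0], [1.0, -21.0, -14.0], [-8.0, 25.0, -14.0], [-5.0, -24.0, -15.0], [-3.0, -34.0, -15.0], [-7.0, -26.0, -15.0], [-5.0, 32.0, -15.0], [-4.0, 35.0, -16.0], [-2.0, 31.0, -16.0], [-4.0, 29.0, -16.0], [-9.0, 28.0, -17.0], [-3.0, -22.0, -17.0], [-7.0, -29.0, -17.0], [-4.0, 38.0, -17.0]]
top -23 0 [388.17050787 207.61151953]
top -23 -5 [388.3184056 205.8439928]
top -29 0 [390.10718235 199.35340995]
top -29 -5 [390.26062197 197.56301785]
top 0 0 [380.72241635 239.37068022]
top 0 -5 [380.84893015 237.69139153]
top 23 0 [373.23575749 271.29429459]
top 23 -5 [373.34066332 269.70418405]
top 29 0 [371.27633607 279.64939868]
top 29 -5 [371.37556785 278.08270798]
top 0 []
```

Request:
move_arm(
  deltas="0 0 0 0 0 0; 0 0 0 0 0 0",
)

```text
clock: 4.78
position: [576.9, -69.0, 160.2]
ee_rot: [-0.614, 0.79, 0.0, 0.0]
contact_force: [0.5, 0.5, -0.5]
gripper_width: 46.3
```

```bash
python3 -c "
from plan import *
s=telemetry.read_state();print(s['clock'],s['position'],s['contact_force'].round(2))
plan([*hole(40,75),66],DOWN,4)"
```

```text
4.775 [576.92462759 -69.03945776 160.19063692] [ 0.47  0.49 -0.51]
0.07 -0.01 2.35 -0 0 0.001; 0.08 -0.02 2.36 -0 0 0.001; 0.07 -0.01 2.35 -0 0 0.001; 0.08 -0.01 2.36 -0 0 0.001
max 2.36 end [576.68 -72.05  65.99]
```

Request:
move_arm(
  deltas="0 0 0 0 0 0; 0 0 0 0 0 0; 0 0 0 0 0 0; 0 0 0 0 0 0",
)

```text
clock: 5.28
position: [577.3, -69.7, 160.0]
ee_rot: [-0.613, 0.79, -0.0, 0.0]
contact_force: [-0.2, -0.1, -1.3]
gripper_width: 46.1
```

Request:
move_arm(
  deltas="0 0 0 0 0 0",
)

```text
clock: 5.4
position: [577.3, -69.9, 159.9]
ee_rot: [-0.613, 0.79, 0.0, -0.0]
contact_force: [-0.4, 0.0, 0.6]
gripper_width: 46.2
```

Request:
move_arm(
  deltas="0 0 0 0 0 0",
)

```text
clock: 5.52
position: [577.3, -69.9, 159.9]
ee_rot: [-0.613, 0.79, 0.0, -0.0]
contact_force: [0.5, 0.2, 0.2]
gripper_width: 46.0
```

```bash
python3 -c "
from plan import *
plan([*hole(40,75),66],DOWN,5,ease=True)"
```

```text
0.02 0 0.98 0 -0 0; 0.06 0 2.33 0 -0 0.001; 0.06 0 2.77 0 -0 0.001; 0.05 0 2.33 0 -0 0; 0.03 0.01 0.98 0 -0 0
max 2.77 end [576.68 -72.04  66.  ]
```

Request:
move_arm(
  deltas="0.02 0 0.98 0 0 0; 0.06 0 2.33 0 0 0.001; 0.06 0 2.77 0 0 0.001; 0.05 0 2.33 0 0 0; 0.03 0.01 0.98 0 0 0; 0 0 0 0 0 0; 0 0 0 0 0 0; 0 0 0 0 0 0",
)

```text
clock: 6.52
position: [577.3, -71.9, 67.0]
ee_rot: [-0.612, 0.791, -0.001, 0.001]
contact_force: [0.8, -0.7, 0.1]
gripper_width: 46.1
```

Request:
move_arm(
  deltas="0 0 0 0 0 0; 0 0 0 0 0 0",
  grip=2.3,
)

```text
clock: 6.78
position: [576.8, -72.0, 66.3]
ee_rot: [-0.612, 0.791, -0.0, 0.0]
contact_force: [-0.2, 0.4, -0.2]
gripper_width: 22.9
```

Request:
move_arm(
  deltas="0 0 0 0 0 0; 0 0 0 0 0 0",
  grip=2.0,
)

```text
clock: 7.02
position: [576.7, -72.0, 66.0]
ee_rot: [-0.612, 0.791, -0.0, -0.0]
contact_force: [-0.2, -0.5, 0.1]
gripper_width: 20.3
```

Request:
move_arm(
  deltas="0 0 0 0 0 0; 0 0 0 0 0 0; 0 0 0 0 0 0",
  grip=1.0,
)

```text
clock: 7.4
position: [576.9, -72.0, 66.2]
ee_rot: [-0.612, 0.791, -0.0, 0.0]
contact_force: [-0.0, 0.2, 1.3]
gripper_width: 17.1
```

```bash
python3 -c "
from plan import *
p=snap('side','side2.png')
im=p['pixels'][110:230,190:340]; cv2.imwrite('pics/side2c.png',cv2.resize(im,None,fx=5,fy=5,interpolation=cv2.INTER_CUBIC))
s=telemetry.read_state();print(s['position'],s['contact_force'],s['gripper_width'])"
```

```text
[576.86936053 -72.01328565  66.18759929] [-0.32832371 -0.20335535  2.39376271] 17.222034530761302
```

View pics/side2c.png

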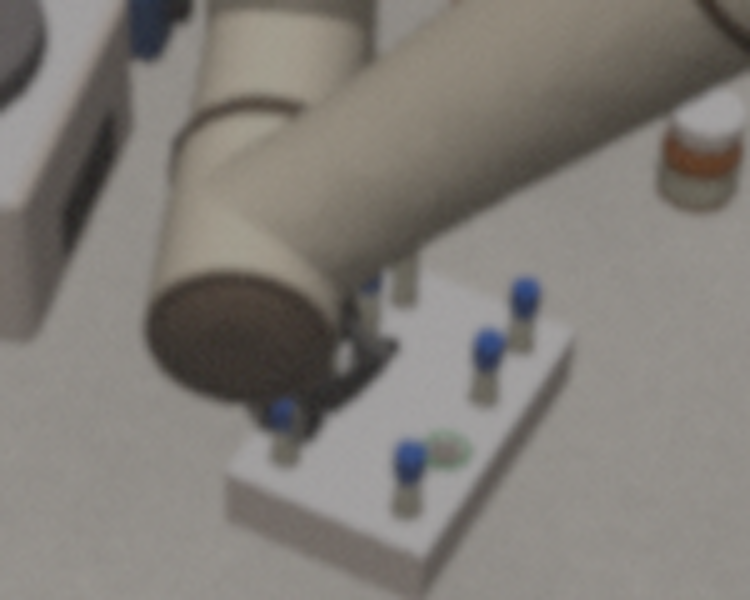

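Request:
move_arm(
  deltas="0 0 -0.5 0 0 0; 0 0 -1 0 0 0; 0 0 -0.5 0 0 0; 0 0 0 0 0 0; 0 0 0 0 0 0",
)

```text
clock: 8.07
position: [576.5, -72.0, 85.9]
ee_rot: [-0.612, 0.791, 0.0, -0.0]
contact_force: [-0.1, -0.6, 0.9]
gripper_width: 17.2
```

```bash
python3 -c "
from plan import *
p=snap('side','side3.png')
im=p['pixels'][140:220,220:320]; cv2.imwrite('pics/side3c.png',cv2.resize(im,None,fx=7,fy=7,interpolation=cv2.INTER_CUBIC))
s=telemetry.read_state();print(s['position'],s['contact_force'],s['gripper_width'])"
```

```text
[576.4335619  -71.98012494  85.79358036] [-2.56039135e-04 -5.74826139e-02 -3.25043871e-01] 16.885835463423327
```

View pics/side3c.png

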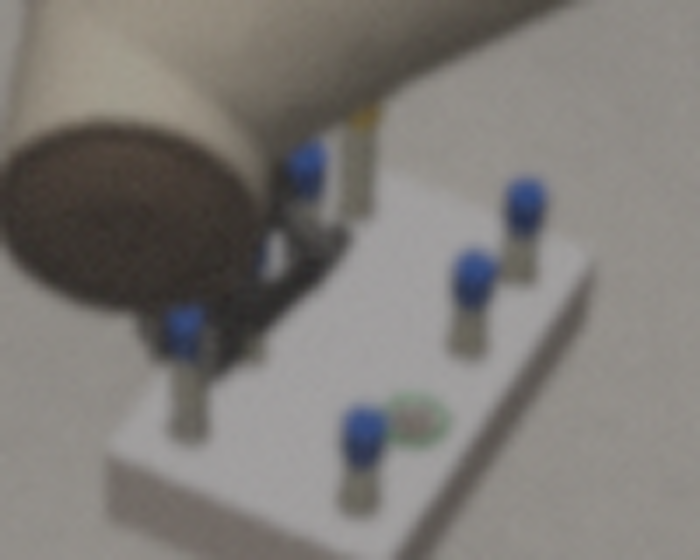

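```bash
python3 -c "
from plan import *
s=telemetry.read_state();q=s['position']
plan([*hole(40,75),166],DOWN,4,ease=True)
print(hole(-40,25));plan([*hole(-40,25),166],DOWN,5,p0=[*hole(40,75),166],R0=DOWN,ease=True)"
```

```text
-0 -0 -1.25 0 -0 0; -0 -0.01 -2.76 0 -0 0; -0 -0.01 -2.76 0 -0 0; -0 -0.01 -1.25 0.001 -0 0
max 2.76 end [576.77 -72.06 165.99]
[ 486.74821776 -100.36724041]
0.52 0.83 0 0 0 0; 1.24 1.99 0 0 0 0; 1.48 2.36 0 0 0 0; 1.24 1.99 0 0 0 0; 0.52 0.83 0 0 0 0
max 2.36 end [ 486.75 -100.37  166.  ]
```

Request:
move_arm(
  deltas="0 0 -1.25 0 0 0; 0 0 -2.76 0 0 0; 0 0 -2.76 0 0 0; 0 0 -1.25 0 0 0; 0.52 0.83 0 0 0 0; 1.24 1.99 0 0 0 0; 1.48 2.36 0 0 0 0; 1.24 1.99 0 0 0 0; 0.52 0.83 0 0 0 0; 0 0 0 0 0 0; 0 0 0 0 0 0; 0 0 0 0 0 0",
)

```text
clock: 9.62
position: [487.3, -100.2, 166.0]
ee_rot: [-0.612, 0.791, 0.0, -0.0]
contact_force: [0.8, -0.7, 0.1]
gripper_width: 17.1
```

```bash
python3 -c "
from plan import *
p=snap('side','side4.png')
im=p['pixels'][140:220,220:320]; cv2.imwrite('pics/side4c.png',cv2.resize(im,None,fx=7,fy=7,interpolation=cv2.INTER_CUBIC))
s=telemetry.read_state();print(s['position'],s['contact_force'],s['gripper_width'])
plan([*hole(-40,25),120],DOWN,3,ease=True)"
```

```text
[ 487.25770722 -100.181725    166.01319081] [ 0.21008579 -0.22709559 -0.19293673] 17.11833152392357
0.01 0.01 1.19 0 -0 0; 0.01 0.02 2.22 0 -0 0.001; 0.01 0.01 1.19 0 -0 -0
max 2.22 end [ 486.79 -100.37  120.01]
```

View pics/side4c.png

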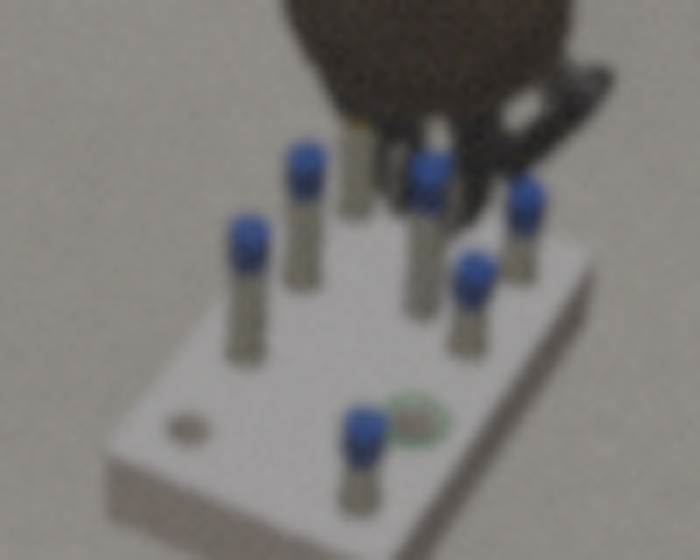

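Request:
move_arm(
  deltas="0.01 0.01 1.5 0 0 0; 0.01 0.02 2.5 0 0 0; 0 0.01 1.5 0 0 0; 0 0 0.3 0 0 0; 0 0 0 0 0 0; 0 0 0 0 0 0; 0 0 0 0 0 0",
)

```text
clock: 10.55
position: [486.7, -100.4, 108.8]
ee_rot: [-0.612, 0.791, -0.0, 0.001]
contact_force: [0.6, -0.3, -0.0]
gripper_width: 17.1
```

```bash
python3 -c "
from plan import *
p=snap('side','side5.png');t=snap('top','top5.png')
im=p['pixels'][140:220,220:320]; cv2.imwrite('pics/side5c.png',cv2.resize(im,None,fx=7,fy=7,interpolation=cv2.INTER_CUBIC))
s=telemetry.read_state();print(s['position'],s['contact_force'],s['gripper_width'])
plan([*hole(-40,25),100],DOWN,1)"
```

```text
[ 486.50345714 -100.45473274  108.65714874] [ 0.36914834 -0.72770358 -0.15439318] 17.21206379975669
-0.01 -0.02 0.87 -0.001 0 0.001
max 0.87 end [ 486.73 -100.41   99.96]
```

View pics/side5c.png

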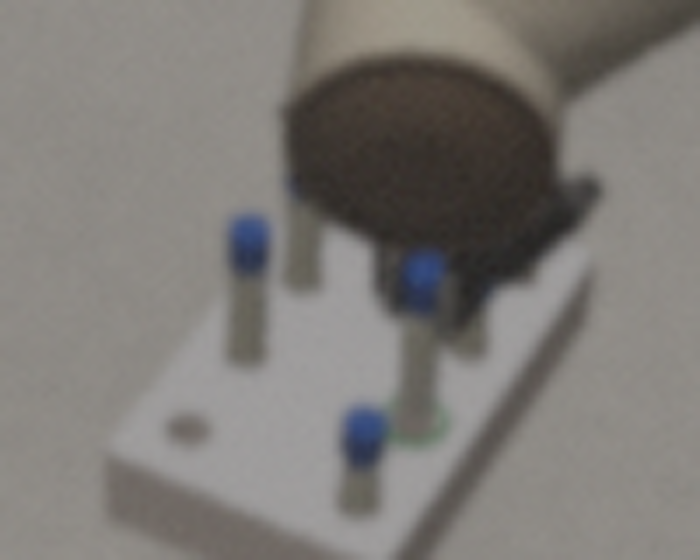

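Request:
move_arm(
  deltas="0 0 0.4 0 0 0; 0 0 0.4 0 0 0; 0 0 0.4 0 0 0; 0 0 0 0 0 0",
)

```text
clock: 11.15
position: [485.9, -100.5, 95.7]
ee_rot: [-0.612, 0.791, 0.0, -0.0]
contact_force: [-0.8, -0.4, -0.7]
gripper_width: 17.0
```

Request:
move_arm(
  deltas="0 0 0.4 0 0 0; 0 0 0.4 0 0 0; 0 0 0.4 0 0 0; 0 0 0 0 0 0",
)

```text
clock: 11.65
position: [486.0, -100.5, 83.8]
ee_rot: [-0.612, 0.791, 0.0, -0.0]
contact_force: [0.5, -0.2, 0.5]
gripper_width: 17.2
```

Request:
move_arm(
  deltas="0 -0.04 0.4 0 0 0; 0 0 0.5 0 0 0; 0 0 0.4 0 0 0; 0 0 0 0 0 0",
)

```text
clock: 12.15
position: [486.4, -100.6, 70.8]
ee_rot: [-0.612, 0.791, 0.0, -0.0]
contact_force: [-0.3, 0.2, -0.8]
gripper_width: 17.1
```

Request:
move_arm(
  deltas="0 0 0.15 0 0 0; 0 0 0.15 0 0 0; 0 0 0 0 0 0; 0 0 0 0 0 0",
)

```text
clock: 12.65
position: [486.7, -100.6, 68.3]
ee_rot: [-0.612, 0.791, -0.0, 0.0]
contact_force: [0.2, 0.2, -1.3]
gripper_width: 16.9
```

Request:
move_arm(
  deltas="0 0 0.1 0 0 0; 0 0 0 0 0 0",
)

```text
clock: 12.9
position: [486.6, -100.6, 67.2]
ee_rot: [-0.612, 0.791, 0.0, -0.0]
contact_force: [0.9, -0.3, 0.2]
gripper_width: 17.3
```

Request:
move_arm(
  deltas="0 0 0.1 0 0 0; 0 0 0 0 0 0",
)

```text
clock: 13.15
position: [486.7, -100.6, 66.2]
ee_rot: [-0.612, 0.791, -0.0, 0.0]
contact_force: [0.5, -0.3, -0.6]
gripper_width: 17.4
```

Request:
move_arm(
  deltas="0 0 0.1 0 0 0; 0 0 0 0 0 0",
)

```text
clock: 13.4
position: [487.0, -100.6, 66.1]
ee_rot: [-0.612, 0.79, -0.0, 0.0]
contact_force: [-1.3, 0.1, 6.0]
gripper_width: 17.1
```

Request:
move_arm(
  deltas="0 0 0 0 0 0; 0 0 0 0 0 0; 0 0 0 0 0 0",
  grip=2.6,
)

```text
clock: 13.78
position: [486.6, -100.6, 65.0]
ee_rot: [-0.612, 0.791, 0.0, -0.0]
contact_force: [0.2, 0.9, -0.1]
gripper_width: 25.8
```

Request:
move_arm(
  deltas="0 0 0 0 0 0; 0 0 0 0 0 0; 0 0 -1.2 0 0 0; 0 0 -2.6 0 0 0; 0 0 -3 0 0 0; 0 0 -2 0 0 0; 0 0 -0.6 0 0 0; 0 0 0 0 0 0",
  grip=4.6,
)

```text
clock: 14.78
position: [486.6, -100.5, 159.5]
ee_rot: [-0.612, 0.791, -0.0, 0.0]
contact_force: [-0.0, -0.1, -0.5]
gripper_width: 46.0
```

```bash
python3 -c "
from plan import *
p=snap('side','side6.png')
im=p['pixels'][140:220,220:320]; cv2.imwrite('pics/side6c.png',cv2.resize(im,None,fx=7,fy=7,interpolation=cv2.INTER_CUBIC))
s=telemetry.read_state();print(s['position'],s['contact_force'],s['gripper_width'])
h=hole(40,-75)
plan([*h,175],DOWN,8,ease=True)"
```

```text
[ 486.17790088 -100.50827441  158.80104925] [0.3424908  0.40216093 0.18503541] 45.78752967085317
0.43 -0.35 -0.07 0 0 0; 1.13 -0.91 -0.18 0 0 0; 1.6 -1.29 -0.26 0 0 0; 1.83 -1.47 -0.3 0 0 0; 1.83 -1.48 -0.3 0.001 0 0; 1.6 -1.29 -0.26 -0 0 0; 1.13 -0.91 -0.19 -0 0 0; 0.42 -0.35 -0.06 -0 0 0
max 1.83 end [ 539.14 -217.2   174.95]
```

View pics/side6c.png

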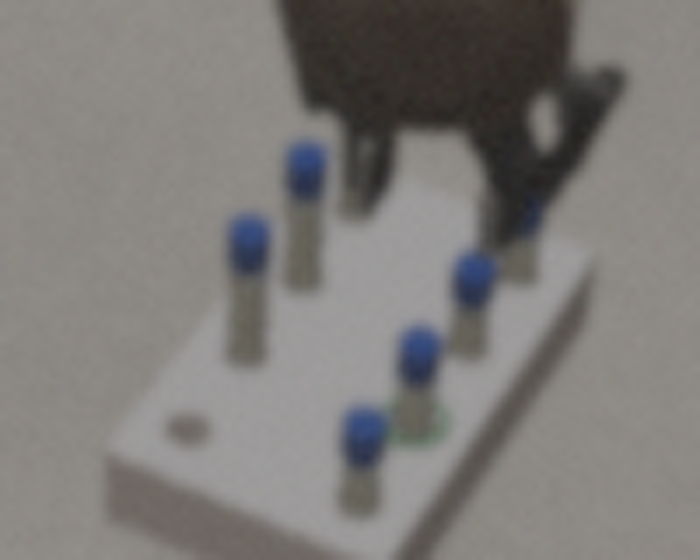

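Request:
move_arm(
  deltas="0.43 -0.35 -0.07 0 0 0; 1.13 -0.91 -0.18 0 0 0; 1.6 -1.29 -0.26 0 0 0; 1.83 -1.47 -0.3 0 0 0; 1.83 -1.48 -0.3 0 0 0; 1.6 -1.29 -0.26 0 0 0; 1.13 -0.91 -0.19 0 0 0; 0.42 -0.35 -0.06 0 0 0; 0 0 0 0 0 0; 0 0 0 0 0 0; 0 0 0 0 0 0; 0 0 0 0 0 0",
)

```text
clock: 16.32
position: [539.6, -216.9, 175.6]
ee_rot: [-0.612, 0.79, -0.0, 0.0]
contact_force: [-0.7, 0.7, -0.9]
gripper_width: 46.2
```

```bash
python3 -c "
from plan import *
s=telemetry.read_state();print(s['position'],s['contact_force'],s['gripper_width'],s['joints'].round(2))
h=hole(40,-75)
plan([*h,91],DOWN,5,ease=True)"
```

```text
[ 539.59730896 -216.88911379  175.56799423] [-0.67056549  0.65478212 -0.89781448] 46.15418582215406 [-0.1   0.36 -0.18  0.   -1.03 -0.15]
0 0 0.88 -0 0 0; 0.02 0.01 2.1 -0 0 0; 0.01 0.02 2.5 -0 0 0.001; 0.01 0.01 2.1 -0 0 -0; 0.01 -0 0.88 -0 0 0
max 2.5 end [ 539.1  -217.27   90.97]
```

Request:
move_arm(
  deltas="0 0 0.88 0 0 0; 0.01 0.01 2.1 0 0 0; 0.01 0.01 2.5 0 0 0; 0.01 0.01 2.1 0 0 0; 0.01 0 0.88 0 0 0; 0 0 0 0 0 0; 0 0 0 0 0 0; 0 0 0 0 0 0",
)

```text
clock: 17.32
position: [539.8, -217.6, 91.7]
ee_rot: [-0.612, 0.791, -0.001, 0.001]
contact_force: [0.4, 0.1, -0.1]
gripper_width: 46.4
```

Request:
move_arm(
  deltas="0 0 0 0 0 0; 0 0 0 0 0 0; 0 0 0 0 0 0",
  grip=2.1,
)

```text
clock: 17.7
position: [539.3, -217.5, 90.9]
ee_rot: [-0.612, 0.791, -0.0, 0.0]
contact_force: [-0.7, -0.3, 0.3]
gripper_width: 21.0
```

Request:
move_arm(
  deltas="0 0 0 0 0 0; 0 0 0 0 0 0; 0 0 0 0 0 0",
  grip=1.0,
)

```text
clock: 18.08
position: [539.5, -217.6, 91.0]
ee_rot: [-0.612, 0.791, -0.0, 0.0]
contact_force: [-0.2, -0.1, 1.5]
gripper_width: 17.4
```

```bash
python3 -c "
from plan import *
s=telemetry.read_state();print(s['position'],s['contact_force'],s['gripper_width'],s['joints'].round(2))
p=snap('side','side7.png')
im=p['pixels'][110:210,220:340]; cv2.imwrite('pics/side7c.png',cv2.resize(im,None,fx=6,fy=6,interpolation=cv2.INTER_CUBIC))"
```

```text
[ 539.49449037 -217.60165746   91.04472784] [-0.23883525 -0.14957136  1.51140772] 17.387992755163207 [-0.11  0.45 -0.28  0.   -0.84 -0.15]
```

View pics/side7c.png

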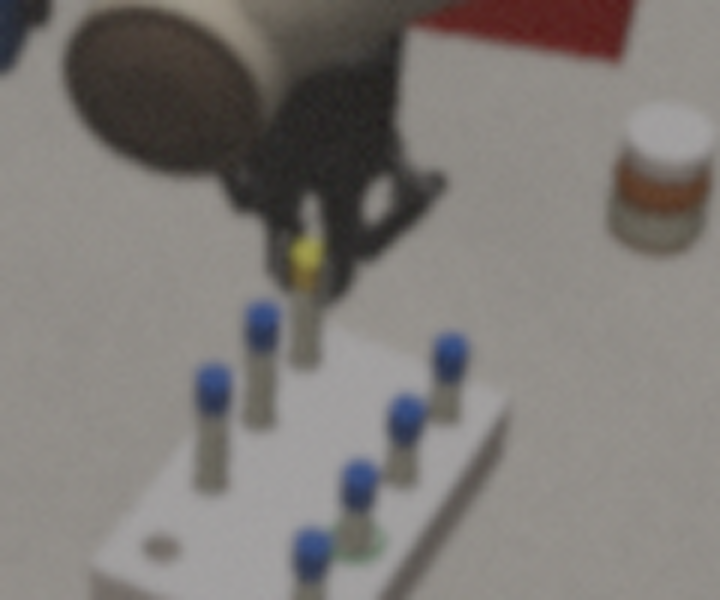

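```bash
python3 -c "
from plan import *
s=telemetry.read_state()
plan([*hole(40,-75),225],DOWN,7,ease=True)
plan([548,123,290],DOWN,12,p0=[*hole(40,-75),225],R0=DOWN,ease=True)"
```

```text
-0 0 -0.74 -0 -0 0; -0.01 0.01 -1.92 -0 -0 0; -0 0 -2.61 -0 -0 0; -0.01 0.01 -2.85 -0 -0 0; -0 0.01 -2.62 -0.001 -0 0; -0.01 0.01 -1.91 0 -0 0.001; 0 0 -0.74 0 -0 -0
max 2.85 end [ 539.12 -217.22  224.96]
-0.65 0.15 -0.13 0 0 0; -1.81 0.42 -0.35 0 0 0; -2.72 0.63 -0.54 0 0 0; -3.42 0.79 -0.67 0 0 0; -3.87 0.9 -0.76 0 0 0; -4.11 0.95 -0.8 0 0 0; -4.11 0.95 -0.8 0 0 0; -3.87 0.89 -0.76 0 0 0; -3.42 0.79 -0.67 0 0 0; -2.72 0.63 -0.54 0 0 0; -1.81 0.42 -0.35 0 0 0; -0.65 0.15 -0.13 0 0 0
max 4.11 end [548.03 123.   290.  ]
```

Request:
move_arm(
  deltas="0 0 -0.74 0 0 0; 0 0 -1.92 0 0 0; 0 0 -2.61 0 0 0; 0 0 -2.85 0 0 0; 0 0 -2.62 0 0 0; 0 0 -1.91 0 0 0; 0 0 -0.74 0 0 0; 0 0 0 0 0 0",
)

```text
clock: 19.12
position: [539.1, -217.4, 224.7]
ee_rot: [-0.612, 0.791, 0.0, 0.0]
contact_force: [0.4, -0.3, -0.1]
gripper_width: 17.2
```

Request:
move_arm(
  deltas="-0.65 0.15 -0.13 0 0 0; -1.81 0.42 -0.35 0 0 0; -2.72 0.63 -0.54 0 0 0; -3.42 0.79 -0.67 0 0 0; -3.87 0.9 -0.76 0 0 0; -4.11 0.95 -0.8 0 0 0; -4.11 0.95 -0.8 0 0 0; -3.87 0.89 -0.76 0 0 0; -3.42 0.79 -0.67 0 0 0; -2.72 0.63 -0.54 0 0 0; -1.81 0.42 -0.35 0 0 0; -0.65 0.15 -0.13 0 0 0",
)

```text
clock: 20.62
position: [547.7, 123.9, 289.6]
ee_rot: [-0.613, 0.79, 0.0, -0.0]
contact_force: [0.2, -0.4, -0.0]
gripper_width: 17.1
```

```bash
python3 -c "
from plan import *
p=snap('side','side8.png');p=snap('top','top8.png')
s=telemetry.read_state();print(s['clock'],s['position'],s['contact_force'],s['gripper_width'],s['joints'].round(2))"
```

```text
20.725 [547.82507312 123.07059301 289.57319193] [0.02847708 0.73328148 0.22052259] 17.05938422992968 [ 0.51  0.24 -0.05 -0.   -1.28 -0.76]
```

View pics/side8.png

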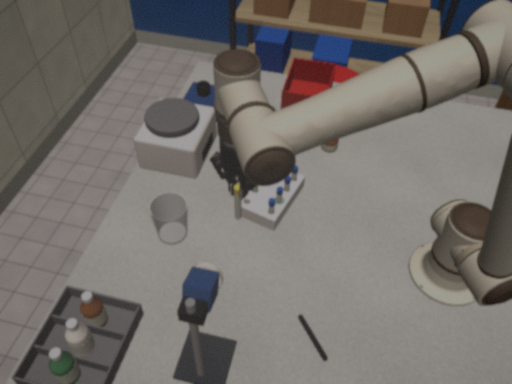

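View pics/top8.png

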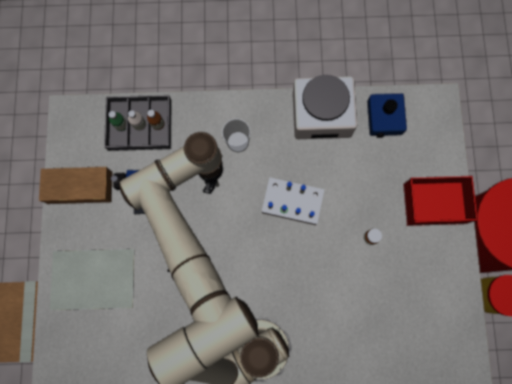

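```bash
python3 -c "
from plan import *
for n in('side','top'):
    p=pickle.load(open(f'pics/{n}8.png.pkl','rb')); w=cloud(p)
    m=(w[...,0]>400)&(w[...,0]<720)&(w[...,1]>60)&(w[...,1]<420)&(w[...,2]>340)
    q=w[m]
    print(n,len(q),np.nanpercentile(q,[0,2,50,98,100],axis=0).round(0).tolist())
    for y0 in range(60,420,30):
        k=q[(q[:,1]>=y0)&(q[:,1]<y0+30)]
        if len(k)>5: print(y0,len(k),'z',np.percentile(k[:,2],[2,50,98]).round(0),'x',np.percentile(k[:,0],[2,98]).round(0))
"
```

```text
side 9089 [[400.0, 82.0, 340.0], [405.0, 111.0, 358.0], [491.0, 237.0, 621.0], [585.0, 330.0, 649.0], [609.0, 334.0, 653.0]]
60 24 z [638. 639. 642.] x [523. 566.]
90 382 z [344. 640. 650.] x [504. 605.]
120 1290 z [343. 620. 650.] x [503. 595.]
150 1556 z [425. 614. 643.] x [491. 576.]
180 574 z [588. 623. 643.] x [413. 554.]
210 816 z [596. 629. 650.] x [402. 538.]
240 1403 z [586. 630. 643.] x [401. 525.]
270 1136 z [573. 621. 630.] x [405. 506.]
300 1760 z [553. 606. 629.] x [414. 487.]
330 148 z [576. 590. 605.] x [451. 476.]
top 4295 [[400.0, 80.0, 340.0], [406.0, 86.0, 392.0], [499.0, 193.0, 627.0], [576.0, 311.0, 651.0], [591.0, 328.0, 656.0]]
60 165 z [439. 592. 643.] x [525. 567.]
90 612 z [426. 639. 652.] x [508. 582.]
120 696 z [358. 638. 653.] x [491. 585.]
150 448 z [587. 624. 646.] x [476. 570.]
180 613 z [590. 624. 647.] x [403. 547.]
210 626 z [609. 630. 652.] x [403. 530.]
240 501 z [613. 631. 645.] x [403. 517.]
270 432 z [593. 625. 633.] x [410. 499.]
300 202 z [602. 624. 633.] x [418. 487.]
```

```bash
cat >> plan.py <<'E'
def axes(yaw,t):
    x=np.array([np.cos(yaw)*np.cos(t),np.sin(yaw)*np.cos(t),np.sin(t)]); y=np.array([-np.sin(yaw),np.cos(yaw),0]); return np.c_[x,y,np.cross(x,y)]
H=np.array([545.5,374.2,285.]); YAW,TILT=1.588,.337; A=axes(YAW,TILT)
F=H-140*A[:,0]; zt=-A[:,2]
ax=np.cross([0,0,-1],zt); TR=R.from_rotvec(ax/np.linalg.norm(ax)*np.arcsin(np.linalg.norm(ax))).as_matrix()@DOWN
L=26.
TF=F-L*zt
E
python3 -c "
from plan import *
print(F,zt,TF)
plan(TF-[0,115,0],TR,8,ease=True)"
```

```text
[547.77292533 242.09442821 238.70797356] [-0.00568824  0.3306084  -0.94375088] [547.92081957 233.49860978 263.24549652]
0.02 -0.01 0.11 -0.004 -0.014 0; 0.05 -0.01 0.3 -0.01 -0.037 0; 0.09 -0.03 0.42 -0.014 -0.052 0; 0.13 -0.03 0.47 -0.017 -0.06 0.001; 0.16 -0.05 0.46 -0.016 -0.059 -0; 0.16 -0.04 0.4 -0.015 -0.052 -0; 0.13 -0.04 0.27 -0.01 -0.037 0; 0.05 -0.01 0.1 -0.004 -0.014 0
max 0.47 end [547.91 118.55 263.24]
```

Request:
move_arm(
  deltas="0.02 -0.01 0.11 -0.004 -0.014 0; 0.05 -0.01 0.3 -0.01 -0.037 0; 0.09 -0.03 0.42 -0.014 -0.052 0; 0.13 -0.03 0.47 -0.017 -0.06 0; 0.16 -0.05 0.46 -0.016 -0.059 0; 0.16 -0.04 0.4 -0.015 -0.052 0; 0.13 -0.04 0.27 -0.01 -0.037 0; 0.05 -0.01 0.1 -0.004 -0.014 0; 0 0 0 0 0 0; 0 0 0 0 0 0; 0 0 0 0 0 0",
)

```text
clock: 22.1
position: [548.1, 118.5, 263.5]
ee_rot: [-0.604, 0.779, 0.134, 0.101]
contact_force: [-0.4, -0.5, -0.6]
gripper_width: 17.2
```

```bash
python3 -c "
from plan import *
p=snap('side','side9.png')
s=telemetry.read_state();print(s['clock'],s['position'],s['contact_force'],s['gripper_width'],s['joints'].round(2))
print(R.from_quat(s['ee_rot']).as_matrix()[:,2])
plan(TF-[0,40,0],TR,4,ease=True)"
```

```text
22.15 [548.04077854 118.49680734 263.48141219] [-0.6390549  -0.32336135 -0.25036886] 17.258554234806457 [ 0.31  0.24 -0.02 -0.34 -1.22 -0.46]
[-0.00569358  0.33078674 -0.94368836]
-1.07 0.28 0.39 0 0 0; -2.35 0.6 0.86 0 0 0.001; -2.35 0.62 0.86 0 0 -0; -1.07 0.27 0.39 0 0 0
max 2.35 end [547.94 193.44 263.26]
```

View pics/side9.png

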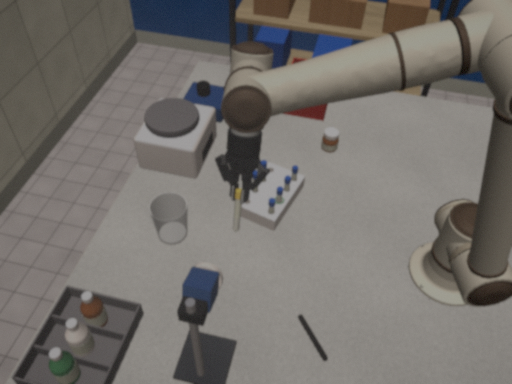

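Request:
move_arm(
  deltas="-1.07 0.28 0.39 0 0 0; -2.35 0.6 0.86 0 0 0; -2.35 0.62 0.86 0 0 0; -1.07 0.27 0.39 0 0 0; 0 0 0 0 0 0; 0 0 0 0 0 0; 0 0 0 0 0 0; 0 0 0 0 0 0",
)

```text
clock: 23.15
position: [548.1, 192.6, 263.2]
ee_rot: [-0.603, 0.78, 0.134, 0.101]
contact_force: [-0.2, -0.9, -0.7]
gripper_width: 16.9
```

```bash
cat > tube.py <<'E'
import sys
from plan import *
i=sys.argv[1]
s=telemetry.read_state();P=s['position'];Rm=R.from_quat(s['ee_rot']).as_matrix()
print(s['clock'],P.round(1),s['gripper_width'],s['contact_force'].round(1),s['joints'].round(2))
print('z err deg',np.degrees(np.arccos(min(1,Rm[:,2]@zt))).round(2),'mid',(P+L*Rm[:,2]).round(1),'focus',F.round(1))
for n in ('side','top'):
    p=snap(n,n+i+'.png'); w=cloud(p)
    q=(w-P)@Rm
    m=(abs(q[...,0])<25)&(abs(q[...,1])<25)&(q[...,2]>3)&(q[...,2]<95)
    b=q[m]; print(n,len(b))
    for a in range(5,90,12):
        k=b[(b[:,2]>=a)&(b[:,2]<a+12)]
        if len(k)>2: print(' z',a,len(k),np.median(k,0).round(1),k.min(0).round(1),k.max(0).round(1))
    im=p['pixels']; c=R.from_quat(p['orientation']).as_matrix().T@(P+Rm@[0,0,L]-p['origin']); u,v=int(p['cx']-p['fx']*c[0]/c[2]),int(p['cy']+p['fy']*c[1]/c[2]); print('mid px',u,v)
    x0,y0=max(u-65,0),max(v-50,0); cv2.imwrite(f'pics/{n}{i}c.png',cv2.resize(im[y0:y0+100,x0:x0+130],None,fx=6,fy=6,interpolation=cv2.INTER_CUBIC))
E
python3 tube.py 10
```

```text
23.15 [548.1 192.6 263.2] 16.92731135531542 [-0.2 -0.9 -0.7] [ 0.44  0.26 -0.01 -0.33 -1.18 -0.59]
z err deg 0.02 mid [548.  201.2 238.7] focus [547.8 242.1 238.7]
side 197
 z 5 36 [-6.3  7.4 12. ] [-11.1  -4.2   5.4] [ 2.2 11.2 16.3]
 z 17 34 [-7.4  6.2 23.1] [-10.5  -3.5  17.3] [ 4.5 11.2 29. ]
 z 29 29 [-7.2  6.5 36.2] [-12.4  -1.5  29.7] [ 3.  11.6 40.9]
 z 41 30 [-6.3  5.7 48. ] [-10.1  -5.1  41.1] [ 3.5 11.2 52.8]
 z 53 29 [-6.4  5.3 58.8] [-11.   -4.4  53.2] [-0.3 11.1 64.5]
 z 65 28 [-5.5  6.5 70.5] [-9.6 -3.5 65.4] [ 4.3 10.5 76.9]
 z 77 5 [-4.5  0.4 78. ] [-6.4 -2.4 77.5] [-4.3  8.  80.8]
mid px 227 234
top 19
 z 29 4 [-8.3  2.8 35.2] [-11.4  -1.1  31.1] [-5.4  6.9 40.3]
 z 53 5 [-7.7  5.2 58.4] [-9.9 -0.3 54.6] [-2.3  5.3 62.5]
 z 65 4 [-6.2  3.9 70.6] [-10.4  -0.2  66.7] [ 0.1  6.4 76.8]
mid px 192 183
```

View pics/side10c.png

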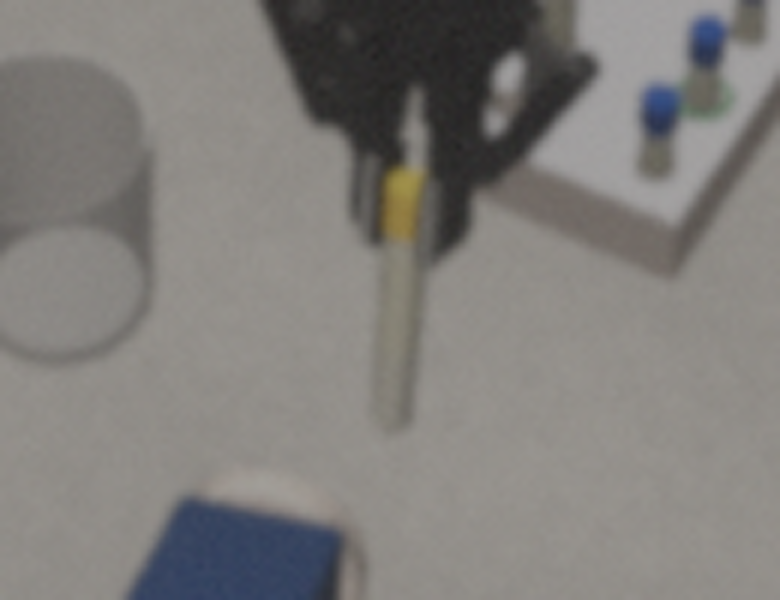

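View pics/top10c.png

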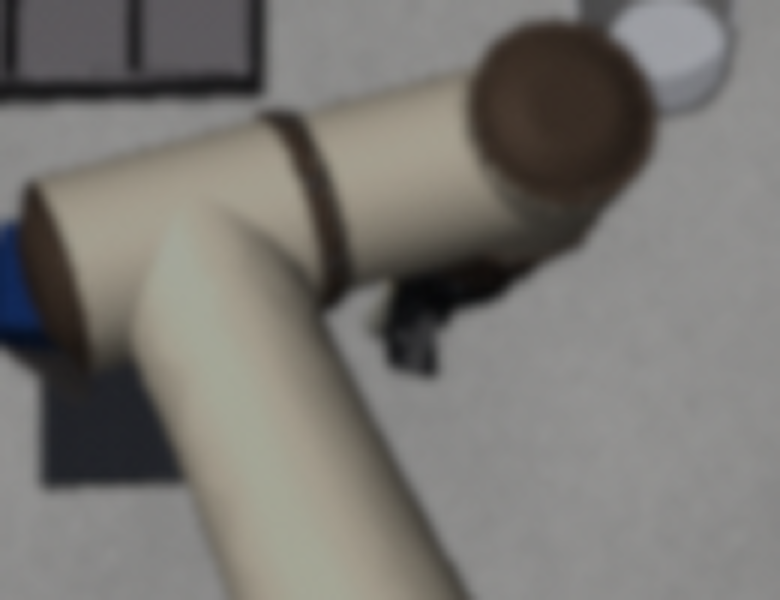

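```bash
python3 -c "
from plan import *
plan(TF,TR,4,ease=True)"
```

```text
-0.58 0.15 0.21 -0 0 0; -1.28 0.34 0.46 -0 0 0; -1.28 0.34 0.46 -0 0 0; -0.58 0.15 0.21 -0 0 0
max 1.28 end [547.9  233.48 263.27]
```

Request:
move_arm(
  deltas="-0.58 0.15 0.21 0 0 0; -1.28 0.34 0.46 0 0 0; -1.28 0.34 0.46 0 0 0; -0.58 0.15 0.21 0 0 0; 0 0 0 0 0 0; 0 0 0 0 0 0; 0 0 0 0 0 0; 0 0 0 0 0 0; 0 0 0 0 0 0",
)

```text
clock: 24.38
position: [547.8, 233.6, 263.3]
ee_rot: [-0.603, 0.78, 0.134, 0.101]
contact_force: [-0.2, 0.3, 0.8]
gripper_width: 17.3
```

```bash
cat > rel.py <<'E'
import sys
from plan import *
from scipy.optimize import least_squares
s=telemetry.read_state();P=s['position'];Rm=R.from_quat(s['ee_rot']).as_matrix()
print(s['clock'],P.round(1),s['contact_force'].round(1),'mid',(P+L*Rm[:,2]).round(1))
ps=[eyes.get_image('side') for _ in range(8)]
p=dict(ps[0]); zz=np.array([q['range_z'] for q in ps]);zz[zz<=0]=np.nan; p['range_z']=np.nan_to_num(np.nanmedian(zz,0)); p['pixels']=np.mean([q['pixels'].astype(float) for q in ps],0).round().astype(np.uint8)
pickle.dump(p,open('pics/'+sys.argv[1]+'.pkl','wb')); cv2.imwrite('pics/'+sys.argv[1]+'.png',p['pixels'])
w=cloud(p); q=(w-P)@Rm
m=(abs(q[...,0])<18)&(abs(q[...,1])<18)&(q[...,2]>22)&(q[...,2]<76)
m=cv2.morphologyEx(m.astype(np.uint8),cv2.MORPH_OPEN,np.ones((2,2)))>0
b=q[m]
def f(v):
    z=b[:,2]-L; return np.hypot(b[:,0]-v[0]-v[2]*z,b[:,1]-v[1]-v[3]*z)-8
r=least_squares(f,[0,0,0,0],loss='soft_l1'); v=r.x; print('cyl',len(b),v.round(3),'rms',np.sqrt(np.mean(f(v)**2)).round(2))
foot=b_=q[(abs(q[...,0])<15)&(abs(q[...,1])<15)&(q[...,2]>60)&(q[...,2]<95)]; print('foot z',np.nanpercentile(foot[:,2],[95,99,100]).round(1))
mid=P+Rm@np.array([v[0],v[1],L]); az=Rm@np.array([v[2],v[3],1]); az/=np.linalg.norm(az)
b3=p['pixels'].astype(float)
hm=(abs(w[...,0]-545)<70)&(abs(w[...,1]-375)<70)&(w[...,2]>225)&(w[...,2]<345)&(b3[...,0]>1.5*b3[...,2])&(b3[...,0]>35)
pt=w[cv2.erode(hm.astype(np.uint8),np.ones((3,3)))>0]
def sd(k):
    a=abs(k)-np.array([30,29,29]); return np.where((a>0).any(1),np.linalg.norm(np.maximum(a,0),axis=1),a.max(1))
g=lambda t: sd((pt-t[2:])@axes(t[0],t[1]))
t=least_squares(g,[1.588,.337,545,374,285],loss='soft_l1').x; print('head',len(pt),t.round(3),np.sqrt(np.mean(g(t)**2)).round(2))
Ah=axes(t[0],t[1]); print('mid rel focus in head axes, cam only',(Ah.T@(mid-(t[2:]-140*Ah[:,0]))).round(1),'tube up in head axes',(Ah.T@-az).round(3),' tool up in head',(Ah.T@-Rm[:,2]).round(3))
print('mid cam',mid.round(1))
E
python3 rel.py side11; python3 tube.py 12 | head -2
```

```text
24.375 [547.8 233.6 263.3] [-0.2  0.3  0.8] mid [547.7 242.2 238.8]
cyl 138 [-28.314  17.359   1.053  -0.517] rms 14.24
foot z [77.2 80.  80.9]
head 645 [1.58800e+00 3.35000e-01 5.43314e+02 3.74813e+02 2.85028e+02] 0.49
mid rel focus in head axes, cam only [31.5  7.1 -0.1] tube up in head axes [0.746 0.141 0.651]  tool up in head [-0.003  0.     1.   ]
mid cam [538.  272.2 249.3]
24.775 [547.8 233.9 263.2] 16.94783872303799 [-0.4  0.1 -0.3] [ 0.51  0.27  0.   -0.32 -1.16 -0.66]
z err deg 0.01 mid [547.6 242.5 238.7] focus [547.8 242.1 238.7]
```

View pics/side12c.png

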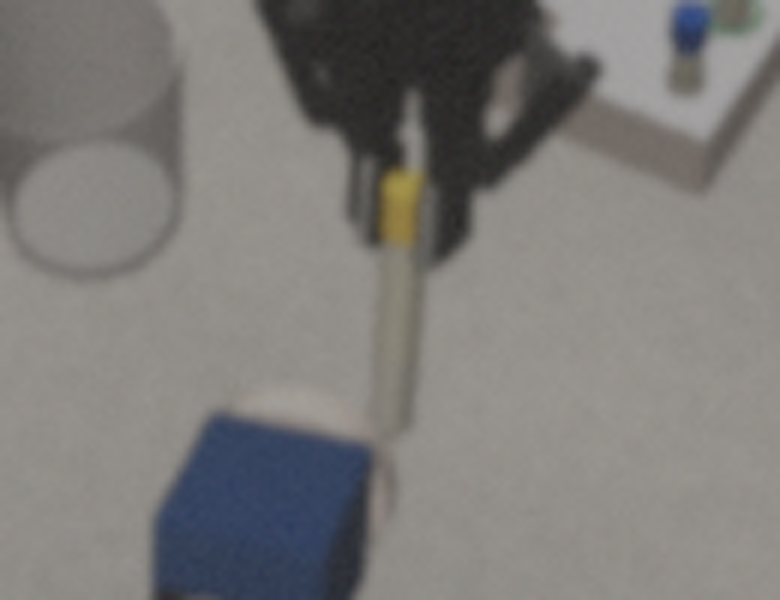

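Run:
```python
from plan import *
from scipy.optimize import least_squares
p=pickle.load(open('pics/side11.pkl','rb')); s=telemetry.read_state();P=np.array([547.7,233.6,263.3]);Rm=R.from_quat(s['ee_rot']).as_matrix()
w=cloud(p); q=(w-P)@Rm
m=(abs(q[...,0])<14)&(abs(q[...,1])<14)&(q[...,2]>22)&(q[...,2]<76)
b=q[m]; print(len(b),b.min(0),b.max(0))
Z=b[:,2]-L
f=lambda v: np.hypot(b[:,0]-v[0]-v[2]*Z,b[:,1]-v[1]-v[3]*Z)-8
r=least_squares(f,[0,0,0,0],loss='soft_l1',bounds=([-6,-6,-.2,-.2],[6,6,.2,.2]));v=r.x
print(v.round(3),np.sqrt(np.mean(f(v)**2)))
mid=P+Rm@np.array([v[0],v[1],L]); az=Rm@np.array([v[2],v[3],1]); az/=np.linalg.norm(az)
t=[1.588,.335,543.31,374.81,285.03]; Ah=axes(t[0],t[1]); print('mid',mid,'rel',(Ah.T@(mid-(np.array(t[2:])-140*Ah[:,0]))).round(1),(Ah.T@-az).round(3))
```

```text
141 [-9.67169744 -5.16815248 22.00909703] [ 3.38992738 10.78074149 75.73906129]
[-0.763  2.159  0.019 -0.007] 0.5123789904802322
mid [545.65349993 243.40581265 239.19813529] rel [ 0.8 -0.1 -0.1] [0.018 0.002 1.   ]
```

Run:
```python
from plan import *
from scipy.optimize import least_squares
def go(p,P,Rm,zlo=22,zhi=76,r=8):
    w=cloud(p); q=(w-P)@Rm
    m=(abs(q[...,0])<14)&(abs(q[...,1])<14)&(q[...,2]>zlo)&(q[...,2]<zhi); b=q[m]; Z=b[:,2]-L
    f=lambda v: np.hypot(b[:,0]-v[0]-v[2]*Z,b[:,1]-v[1]-v[3]*Z)-r
    v=least_squares(f,[0,0,0,0],loss='soft_l1',bounds=([-6,-6,-.2,-.2],[6,6,.2,.2])).x; print(len(b),v.round(3),np.sqrt(np.mean(f(v)**2)).round(2))
go(pickle.load(open('pics/side8.png.pkl','rb')),np.array([547.8,123.3,289.57]),DOWN)
go(pickle.load(open('pics/side9.png.pkl','rb')),np.array([548.04,118.5,263.48]),TR)
go(pickle.load(open('pics/side10.png.pkl','rb')),np.array([548.1,192.6,263.2]),TR)
go(pickle.load(open('pics/side12.png.pkl','rb')),np.array([547.8,233.7,263.2]),TR)
for lo,hi in((24,74),(26,70),(30,76)): go(pickle.load(open('pics/side11.pkl','rb')),np.array([547.8,233.7,263.2]),TR,lo,hi)
```

```text
99 [-0.729  2.381  0.    -0.   ] 1.1
128 [-3.630e-01  2.683e+00  6.000e-03  1.000e-03] 1.45
134 [-0.772  2.401  0.015 -0.011] 1.23
138 [-0.701  2.298  0.011 -0.005] 1.25
130 [-0.664  2.224  0.018 -0.007] 0.51
115 [-0.726  2.212  0.021 -0.007] 0.51
117 [-5.890e-01  2.081e+00  1.600e-02 -2.000e-03] 0.51
```

Run:
```python
from h import *
p=pickle.load(open('pics/side12.png.pkl','rb'))['pixels']; t=pickle.load(open('pics/top12.png.pkl','rb'))['pixels']
a=cv2.resize(p[140:230,225:345],(520,390),interpolation=cv2.INTER_CUBIC); b=cv2.resize(t[165:235,250:340],(280,218)); b=cv2.copyMakeBorder(b,0,390-218,0,0,cv2.BORDER_CONSTANT); cv2.imwrite('pics/fin.png',np.hstack([a,b]))
```

```text
(no output)
```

View pics/fin.png

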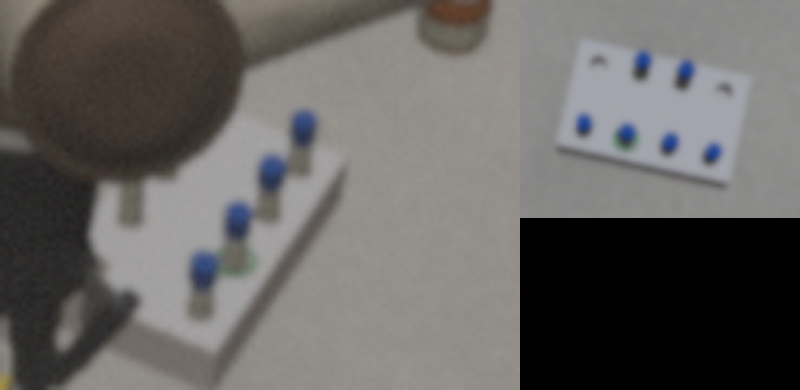

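The four short tubes sit at equal height in their row, with the moved one inside the green ring. The two long tubes are still in place, and the stray and yellow holes are empty.

Request:
move_arm(
  deltas="0 0 0 0 0 0; 0 0 0 0 0 0",
)

```text
clock: 25.12
position: [547.8, 233.9, 263.3]
ee_rot: [-0.604, 0.779, 0.134, 0.1]
contact_force: [0.4, 0.1, 0.3]
gripper_width: 17.0
```

```bash
python3 -c "
from plan import *
s=telemetry.read_state();print(s['clock'],s['position'],s['joint_vel'].round(3),s['gripper_width']);print(arm.job_done())"
```

```text
25.125 [547.79106618 233.87112492 263.26174289] [0.001 0.    0.    0.    0.001 0.   ] 16.975551624543467
the job is handed in; nothing more can be done
None
```

I moved the stray short tube to the green-ringed hole, then took out the yellow-capped tube and handed the job in at 25.1 s, with the arm holding it still at the camera's focus.

**Short tube:** It went in without touching the sides. I let go only after feeling the hole floor (about 6 N). In the last pictures it stands level with the other short tubes, and the four correctly filed tubes I could see clearly, plus both long ones, are in their holes.

**Yellow tube:** In the side camera's own measurements its middle is about 0.8 mm from the focus along the line of sight, and within 0.1 mm across it. By the arm's own pose it is within 0.5 mm of my estimated focus. Near the camera I measured only free-air force readings and saw no contact with the camera or stand.

**Checks that disagreed:**
- **Camera calibration:** The two cameras differed by about 4–5 mm on the rack's position, so I used their average. A look at the gripper in the side camera, and both grasps, agreed with that average.
- **Lean:** The final tube fit shows it leaning 0.015–0.02 rad (about 1°) from square to the line of sight. Other pictures gave 0 to 0.015 rad, which is within the noise, so I left it.
- **Gripper opening:** It read 17 mm on the 19 mm caps, for both tubes. Both held firmly with no sign of slipping.

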